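Tip two crates to find the stamp, push that one to the dispatch line

TASK

Two closed wooden crates look alike, but one has a round red stamp underneath. Pushing with the fingertips only and lifting nothing off the bench, tip each crate over away from you onto its far side so that its underside faces you; only when both lie tipped, push the stamped one, still lying, away from you until it covers the full width of the yellow dispatch line. Leave the other crate lying clear of the line, and do not disturb the other things on the bench.

Things in the scene. Friction and masses are not known exactly. Their poses are not given: they have to be found in the camera images.
- crate_stamped: closed slatted wooden crate, 90 mm deep (its x), 100 wide (y), 116 tall, 0.2 to 0.42 kg, flat solid walls, upright at the start. Origin: centre of its underside; x points away from the robot, z up through the lid. Two black rubber runners 6 mm high, 14 mm wide lie along x under its left and right edges. Red round stamp, 68 mm across, in the middle of its underside; left or right of the other by chance.
- crate_stamped_center (a point): the middle of the stamped crate, 58 mm above its underside when upright; also its centre of mass. A slow push high on the near wall topples the crate about its far lower edge without sliding (rubber friction 0.7 or more) if the fingers rise with the wall; past about 40 deg it falls by itself and lies on its far wall, 90 mm high, 116 mm long, its z axis pointing away from the robot, its middle about 0.1 m further away
- crate_plain: closed slatted wooden crate, 90 mm deep (its x), 100 wide (y), 116 tall, 0.2 to 0.42 kg, flat solid walls, upright at the start. Origin: centre of its underside; x points away from the robot, z up through the lid. Two black rubber runners 6 mm high, 14 mm wide lie along x under its left and right edges. No stamp underneath; otherwise looks like the other.
- crate_plain_center (a point): the middle of the unstamped crate, 58 mm above its underside when upright; also its centre of mass. A slow push high on the near wall topples the crate about its far lower edge without sliding (rubber friction 0.7 or more) if the fingers rise with the wall; past about 40 deg it falls by itself and lies on its far wall, 90 mm high, 116 mm long, its z axis pointing away from the robot, its middle about 0.1 m further away
- dispatch_line: flat strip of yellow tape with thin black borders, 60 mm wide in all (its x, which points away from the robot: the way to push), 340 mm long (its y), nothing catches on it. Origin: its centre, on the bench top. Upright, the crates stand about 0.21 to 0.245 m short of it, 60 to 85 mm left and right of its middle. A fixed blue vise stands left of the crates.
- tape_measure: yellow and black tape measure, 38x85x65 mm; a bystander, origin at the centre of its underside
- offcut_b: brown wood offcut, 55x85x30 mm; a bystander, origin at the centre of its underside
- screw_tin: grey corrugated tin, 74x74x82 mm, left beyond the line; a bystander, origin at the centre of its underside
- offcut_c: pale wood offcut, 40x90x40 mm; a bystander, origin at the centre of its underside
Things that resemble listed ones, but are neither listed nor needed, are in the scene too. Leave any pink look-alike of the crate_plain alone.

How it is judged (in metres and radians):
On the way:
1. both crates lie on their far sides, undersides towards the robot, and both still short of the dispatch line (angle between each of crate_stamped, crate_plain's own x axis and vertical above 2.9 rad and x of each of crate_stamped_center, crate_plain_center in the frame of dispatch_line below -0.08 m), for 0.2 s.
At the end, for the whole second after the job is handed in: Both crates lie at rest on their far sides (within 14 deg), undersides to the robot; the stamped one's middle is within 28 mm of the line's middle across it and 150 mm along it, so that it covers the line's width; the other's middle is at least 80 mm short of the line's middle (angle between each of crate_stamped, crate_plain's own x axis and vertical above 2.9 rad and x of crate_stamped_center in the frame of dispatch_line between -0.028 and 0.028 m and y of crate_stamped_center in the frame of dispatch_line between -0.15 and 0.15 m and x of crate_plain_center in the frame of dispatch_line below -0.08 m and linear speed of each of crate_stamped, crate_plain below 0.02 m/s); the robot touches nothing.
It fails at once if a crate is lifted off the bench (height (world z) of any of crate_stamped_center, crate_plain_center above 0.085 m).
It fails at once if the unstamped crate is pushed onto the dispatch line (x of crate_plain_center in the frame of dispatch_line above -0.06 m).
It fails at once if a bystander is moved by more than 30 mm (distance of any of tape_measure, offcut_b, screw_tin, offcut_c from where it was at the start of the episode above 0.03 m).
It also fails if it takes over 64 s, if anything falls off the work surface, if the arm or the gripper's body presses on something with over 40 N, if the wrist force passes 120 N, or if a joint passes its speed limit or range.

ROBOT

A 7-joint arm with a two-finger parallel gripper is mounted at the origin on a cart in front of the work surface, level with it; the furniture and walls round the work are solid. World frame = base frame: x ahead of the robot, y to its left, z up, the work surface at z = 0. Lengths are in mm, angles in rad, forces in N, time in s.
With the tool pointing down it reaches from about 375 to 925 mm from the base axis. Payload 3.1 kg.
Tool frame: the origin (TCP) lies midway between the tips of the shut fingers; the grasp point (between the pads) lies 19 mm behind it; z points along the fingers, y is the direction in which the jaws open and shut (so a half turn about z gives the same grasp; the last joint's range is limited). The gripper opens to 85 mm and grips with 20 to 120 N. Pads are 22 mm wide; open, the fingers measure 114 mm over their backs; the gripper's body (76 mm by 85 mm) begins 54 mm behind the grasp point. The pads swing forward as they close: fully open they stand 13 mm farther back than shut.
Start: joints at [1.212, 0.383, 0.044, 1.598, -0.018, 1.161, -0.05], TCP at [167.624, -628.017, 231.269] pointing down, gripper open.
Joint ranges: [-2.61, 2.61], [-0.41, 2.15], [-1.48, 1.57], [0, 2.5], [-1.57, 4.71], [0.05, 1.97], [-2.85, 2.85]. Speed limits (rad/s): [2.79, 2.79, 3.14, 3.14, 3.14, 3.14, 3.14].

INTERFACE

Orientations are given as a rotation vector (axis times angle).
In Python, from rig import bot gives the robot as it stands.
- The arm moves only by the shell command python3 -m pendant 'ROWS' [FORCE]. ROWS is JSON, a list of rows, each an object with "gripper": the opening, from -1 (shut) to 1 (fully open); "slide": the shift along the tool's x, y, z in m, a list of three; "yaw": the turn about the tool's z in rad. A call has 1 to 8 rows; each row shifts and turns the commanded pose from where the row before left it, along the tool's axes as they then stand; what a row does not reach is not made up. A row lasts 1/10 s, in which the tool goes at most 50 mm and 8.59 degrees, less where a joint would pass 70% of its speed; a pose out of reach is approached as far as the arm can. A call is refused whole if a number of a shift passes 0.05 or a number of a turn 0.15, either way. A call with a gripper value outside its range is refused whole. The fingers move at their own pace and stop on an object; FORCE is the grip in N (left out, the last holds). Time passes only in rows, so rows that do not move let the fingers close. It gives the time, the measured TCP pose, the force and the opening at its end, in the units of the state.
- bot.observe(): the state, without advancing time (a new reading comes with each control period).
- bot.read_camera(name): name is "side" or "top" or "wrist"; returns the picture (480x640x3 uint8, blue, green, red); there is no depth.
- bot.get_calibration(name): a dict with "fovy" (degrees; the focal length in pixels is half the picture's height over the tangent of half this angle, whatever the lens; pixels are square), "cx", "cy" (the principal point, pixels), "rvec" (rotation vector, rad) and "tvec" (3), from world to camera coordinates, as OpenCV has them; the wrist camera has in their place "tool_from_camera" (4x4, takes a point from camera to tool coordinates, whose origin is the TCP and whose axes are the flange's). Camera axes: x right, y down, z forward; pixel columns grow to the right and rows downward; lengths in mm; the calibration is good to about 2 mm. A picture is of the moment at which its call begins: read the wrist's pose just before it. get_calibration takes no time and is no camera call.
- bot.job_done(): hands the job in, once; it reports no verdict.
The state is a dict: "time_s": time; "qpos": joint angles; "joint_velocities": joint speeds; "joint_torque": joint torques, N m; "position": TCP position; "tool_rot": TCP orientation; "force": force on the tool from outside, world axes, zero at the start; "moment": the same for the moment, N m; "finger_gap": opening from 0.0 (shut) to 1.0 (fully open).
Only numpy, scipy, OpenCV 4.12 (cv2) and the standard library are available. Lean on these libraries where they do the work, as an engineer would, in place of code of your own. Each camera call takes 0.05 s, during which the arm holds its last target. There are 200 camera calls.

## Working session

There is one attempt and no reset: what is moved stays moved. The work goes in short steps, Python scripts to look and compute and a shell command to move; the robot and the scene stay as the last step left them, time stands still between calls to the robot, and variables do not carry over. Pictures are saved under pics/ and viewed, about 8 in all and at most 12, crops included, and the job is handed in when it is done.

```bash
mkdir -p pics; python3 - <<'E'
from rig import bot
import cv2
for n in("side","top"):
    cv2.imwrite(f"pics/{n}0.png",bot.read_camera(n)); print(n,bot.get_calibration(n))
print(bot.get_calibration("wrist"));print(bot.observe())
E
```

```text
side {'fovy': 52.40762971128942, 'cx': 315.4590178302408, 'cy': 239.01170049229808, 'rvec': array([ 0.07880196, -2.67477094,  1.6303555 ]), 'tvec': array([568.61445995, 233.62455548, 916.03541894])}
top {'fovy': 47.70204029091269, 'cx': 319.71984660422373, 'cy': 237.97751789280414, 'rvec': array([ 2.16224387, -2.1943621 ,  0.07796332]), 'tvec': array([-310.04740776,  580.52110251, 1317.59963452])}
{'fovy': 63.86862239506467, 'cx': 321.64651277531556, 'cy': 238.5220841648988, 'tool_from_camera': array([[-1.13379512e-04, -9.62899481e-01, -2.69860291e-01,
         6.93506254e+01],
       [ 9.99999991e-01, -1.29951577e-04,  4.35439952e-05,
         7.68162436e-02],
       [-7.69972608e-05, -2.69860283e-01,  9.62899487e-01,
        -1.42270633e+02],
       [ 0.00000000e+00,  0.00000000e+00,  0.00000000e+00,
         1.00000000e+00]])}
{'time_s': 0.1, 'qpos': array([ 1.21217772,  0.38376834,  0.04379798,  1.59941675, -0.0178662 ,
        1.16121066, -0.04987839]), 'joint_velocities': array([ 0.0007506 , -0.00118494,  0.00131933, -0.00383357,  0.00097901,
       -0.00027031,  0.00028764]), 'joint_torque': array([ 2.61259578e-03, -4.34729469e+01,  1.02938578e+00, -2.50454718e+01,
        1.09017652e-02,  5.48607219e-03,  3.86223951e-05]), 'position': array([ 167.40760492, -627.18369678,  230.00252275]), 'tool_rot': array([-3.11253774e+00, -4.08459430e-01,  7.14705131e-04]), 'force': array([ 0.27077973, -0.07309749, -0.69502565]), 'moment': array([-0.00270554, -0.01822364, -0.0207684 ]), 'finger_gap': 0.9986228043824158}
```

View pics/top0.png

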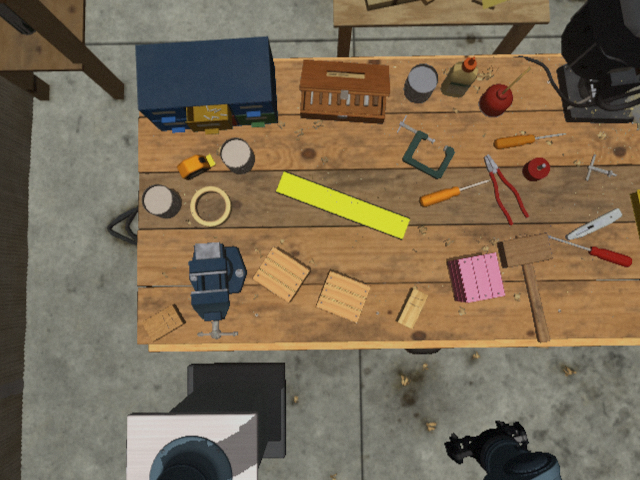

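View pics/side0.png

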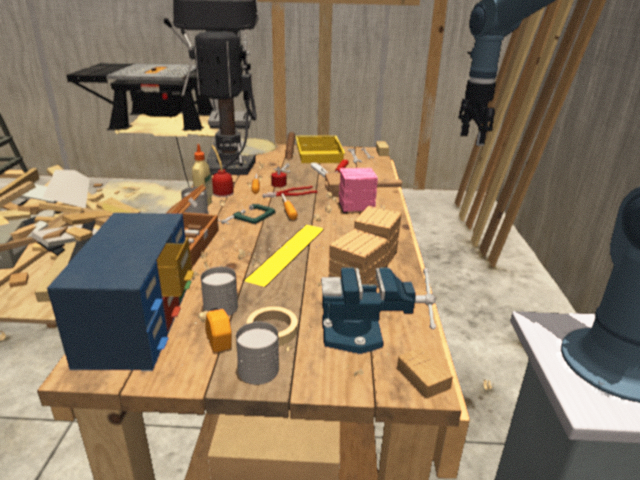

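The top view shows the yellow line's centre at about (343,205). The two wooden crates are at (282,274) and (343,296). The pink look-alike is at (478,277), and the offcuts are at (412,307) and (163,322). Next I'll localise the crate tops on z=116 and the line on z=0.

```bash
cat > h.py <<'E'
import numpy as np,cv2
from rig import bot
from scipy.spatial.transform import Rotation as R
def K(c):
    f=240/np.tan(np.radians(c["fovy"]/2)); return np.array([[f,0,c["cx"]],[0,f,c["cy"]],[0,0,1]])
def ray(n,px,z):
    c=bot.get_calibration(n);px=np.atleast_2d(np.float64(px))
    if n=="wrist":
        s=bot.observe();T=c["tool_from_camera"];Rt=R.from_rotvec(s["tool_rot"]).as_matrix()
        M=Rt@T[:3,:3];o=Rt@T[:3,3]+s["position"]
    else:
        M=cv2.Rodrigues(c["rvec"])[0].T;o=-M@c["tvec"]
    d=(M@np.linalg.inv(K(c))@np.c_[px,np.ones(len(px))].T).T
    return o+d*((z-o[2])/d[:,2])[:,None]
E
python3 - <<'E'
from h import *
im=cv2.imread("pics/top0.png");hsv=cv2.cvtColor(im,cv2.COLOR_BGR2HSV)
m=cv2.inRange(hsv,(25,150,120),(35,255,255))
def rects(m,z,amin=150):
    for c in cv2.findContours(m,0,2)[0]:
        if cv2.contourArea(c)>amin:
            b=cv2.boxPoints(cv2.minAreaRect(c));w=ray("top",b,z)[:,:2]
            e=[w[1]-w[0],w[2]-w[1]]
            print(np.round(b.mean(0)),"ctr",w.mean(0).round(),"sides",[round(np.linalg.norm(x)) for x in e],"ang",[round(np.degrees(np.arctan2(x[1],x[0])),1) for x in e])
rects(m,0)
print(hsv[274,282],hsv[296,343],hsv[307,412],hsv[322,163],hsv[300,250],hsv[255,350])
m2=cv2.inRange(hsv,(8,60,185),(24,160,255));m2[:240]=0
m2=cv2.morphologyEx(m2,cv2.MORPH_CLOSE,np.ones((3,3)))
m2=cv2.morphologyEx(m2,cv2.MORPH_OPEN,np.ones((5,5)))
rects(m2,116)
print("offcut/vise/pink/tin",ray("top",[[412,307],[163,322]],35).round(),ray("top",[[232,271],[216,330]],60).round(),ray("top",[[452,300]],116).round(),ray("top",[[236,153],[161,201]],82).round())
cr=im[230:350,180:440];cv2.imwrite("pics/crop1.png",cv2.resize(cr,None,fx=3,fy=3,interpolation=2))
E
```

```text
[343. 205.] ctr [ 661. -377.] sides [56, 343] ang [np.float64(-21.0), np.float64(-111.8)]
[ 16 136 205] [ 16 135 211] [ 18 124 206] [ 17 137 177] [ 16 130 174] [ 16 140 160]
[343. 345.] ctr [ 326. -366.] sides [874, 16] ang [np.float64(-90.0), np.float64(178.2)]
[594. 342.] ctr [ 326. -932.] sides [204, 16] ang [np.float64(-90.8), np.float64(176.6)]
[413. 309.] ctr [ 405. -528.] sides [84, 36] ang [np.float64(-27.2), np.float64(-116.5)]
[343. 296.] ctr [ 434. -371.] sides [86, 99] ang [np.float64(-22.3), np.float64(-112.2)]
[280. 274.] ctr [ 487. -228.] sides [87, 99] ang [np.float64(-34.2), np.float64(-124.5)]
offcut/vise/pink/tin [[ 404. -539.   35.]
 [ 377.   63.   35.]] [[ 497. -108.   60.]
 [ 358.  -70.   60.]] [[ 423. -617.  116.]] [[ 778. -122.   82.]
 [ 665.   56.   82.]]
```

View pics/crop1.png

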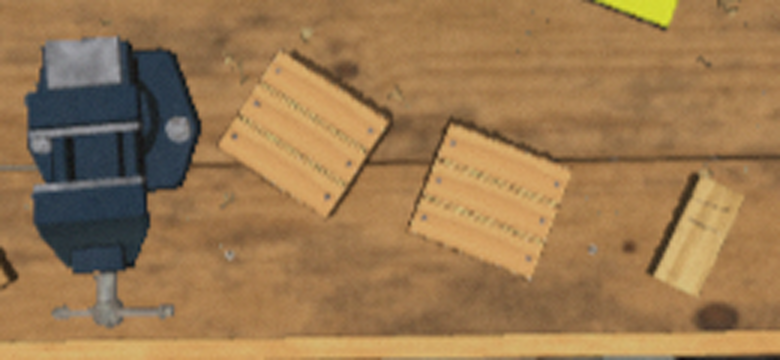

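I found both crate tops at 87x99 mm, which fits the given 90x100:
- **Left crate:** centre (487,-228), yaw -34°, in the line frame (-216, +75).
- **Right crate:** centre (434,-371), yaw -22°, in the line frame (-213, -77).
- **Line:** centre (661,-377), x axis at -21.4°.

These agree with the stated ranges. The pink box at (478,277) is the decoy. I'll move behind the right crate and turn tool x towards the robot, so the wrist camera sits behind the fingers.

```bash
python3 -m pendant '[{"gripper":0,"slide":[0.032,-0.029,0],"yaw":0},{"gripper":0,"slide":[0.032,-0.029,0],"yaw":0},{"gripper":0,"slide":[0.032,-0.029,0],"yaw":0},{"gripper":0,"slide":[0.032,-0.029,0],"yaw":0},{"gripper":0,"slide":[0.032,-0.029,0],"yaw":0},{"gripper":0,"slide":[0.032,-0.029,0],"yaw":0},{"gripper":0,"slide":[0.032,-0.029,0],"yaw":0},{"gripper":0,"slide":[0.032,-0.029,0],"yaw":0}]'
python3 -m pendant '[{"gripper":0,"slide":[0,0,0],"yaw":-0.15},{"gripper":0,"slide":[0,0,0],"yaw":-0.15},{"gripper":0,"slide":[0,0,0],"yaw":-0.15},{"gripper":0,"slide":[0,0,0],"yaw":-0.15},{"gripper":0,"slide":[0,0,0],"yaw":-0.15},{"gripper":0,"slide":[0,0,0],"yaw":-0.15},{"gripper":0,"slide":[0,0,0],"yaw":-0.15},{"gripper":0,"slide":[0,0,0],"yaw":-0.15}]'
python3 -m pendant '[{"gripper":0,"slide":[0,0,0],"yaw":-0.15},{"gripper":0,"slide":[0,0,0],"yaw":-0.15},{"gripper":0,"slide":[0,0,0],"yaw":-0.15},{"gripper":0,"slide":[0,0,0],"yaw":-0.15},{"gripper":0,"slide":[0,0,0],"yaw":-0.15},{"gripper":0,"slide":[0,0,0],"yaw":-0.15},{"gripper":0,"slide":[0,0,0],"yaw":-0.15},{"gripper":0,"slide":[0,0,0],"yaw":-0.15}]'
cat >> h.py <<'E'
def st():
    s=bot.observe();M=R.from_rotvec(s["tool_rot"]).as_matrix()
    print("t",s["time_s"].__round__(2),"pos",s["position"].round(1),"xang",np.degrees(np.arctan2(M[1,0],M[0,0])).round(1),"F",s["force"].round(1),"gap",round(float(s["finger_gap"]),2),"q",s["qpos"].round(2))
    return s,M
def go(x,y,z):
    s,M=st();print("need slide",(M.T@(np.array([x,y,z])-s["position"])).round(1))
E
python3 -c "
from h import *
go(355,-339,230)"
```

```text
time_s: 0.9
position: [355.5, -336.0, 230.9]
tool_rot: [-3.115, -0.408, 0.001]
force: [1.7, -0.5, -0.4]
finger_gap: 0.499
time_s: 1.7
position: [354.7, -337.5, 230.7]
tool_rot: [-2.333, -2.102, 0.0]
force: [0.4, 0.2, -0.3]
finger_gap: 0.498
time_s: 2.5
position: [354.7, -337.5, 230.7]
tool_rot: [-0.738, -3.053, -0.001]
force: [0.1, 0.2, 0.4]
finger_gap: 0.502
t 2.5 pos [ 354.7 -337.5  230.7] xang 152.8 F [0.1 0.2 0.4] gap 0.5 q [ 0.96  0.1  -0.29  1.96  0.03  1.09  1.75]
need slide [-1.  -1.2  0.7]
```

```bash
python3 -m pendant '[{"gripper":0,"slide":[0,0,0.027],"yaw":-0.09},{"gripper":0,"slide":[0,0,0.027],"yaw":0},{"gripper":0,"slide":[0,0,0.027],"yaw":0},{"gripper":0,"slide":[0,0,0.027],"yaw":0},{"gripper":0,"slide":[0,0,0.027],"yaw":0},{"gripper":0,"slide":[-0.01,0,0],"yaw":0},{"gripper":0,"slide":[-0.008,0,0],"yaw":0}]'
python3 - <<'E'
from h import *
st()
im=bot.read_camera("wrist");cv2.imwrite("pics/w1.png",im)
E
```

```text
time_s: 3.2
position: [372.3, -344.8, 96.2]
tool_rot: [-0.61, -3.081, -0.001]
force: [1.0, 0.3, 0.4]
finger_gap: 0.497
t 3.2 pos [ 372.3 -344.8   96.2] xang 157.6 F [1.  0.3 0.4] gap 0.5 q [ 0.92  0.31 -0.29  2.03  0.12  0.82  1.75]
```

View pics/w1.png

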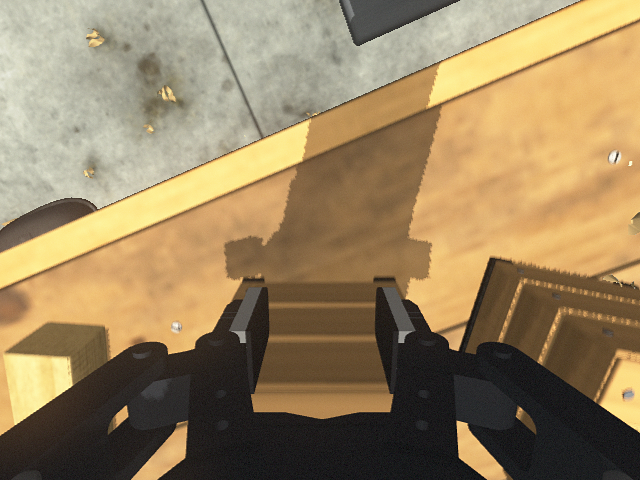

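The wrist view shows the near wall with its runners at (250,278) and (385,278), centred between the fingertips and parallel to them. Now tipping the right crate.

```bash
python3 -m pendant '[{"gripper":0,"slide":[-0.005,0,0],"yaw":0},{"gripper":0,"slide":[-0.004,0,0],"yaw":0},{"gripper":0,"slide":[-0.0045,0,-0.0038],"yaw":0},{"gripper":0,"slide":[-0.0045,0,-0.0036],"yaw":0},{"gripper":0,"slide":[-0.0046,0,-0.0034],"yaw":0},{"gripper":0,"slide":[-0.0048,0,-0.0033],"yaw":0}]'
python3 -m pendant '[{"gripper":0,"slide":[-0.005,0,-0.003],"yaw":0},{"gripper":0,"slide":[-0.005,0,-0.0028],"yaw":0},{"gripper":0,"slide":[-0.0052,0,-0.0026],"yaw":0},{"gripper":0,"slide":[-0.0053,0,-0.0024],"yaw":0}]'
python3 - <<'E'
from h import *
st()
im=bot.read_camera("wrist");cv2.imwrite("pics/w2.png",im)
E
```

```text
time_s: 3.85
position: [397.2, -355.2, 110.8]
tool_rot: [-0.61, -3.081, 0.0]
force: [-0.4, 0.7, -0.0]
finger_gap: 0.498
time_s: 4.25
position: [416.7, -363.2, 121.6]
tool_rot: [0.61, 3.081, -0.0]
force: [-1.5, 1.4, 1.2]
finger_gap: 0.503
t 4.25 pos [ 416.7 -363.2  121.6] xang 157.6 F [-1.5  1.4  1.2] gap 0.5 q [ 0.89  0.35 -0.29  1.91  0.12  0.9   1.72]
```

View pics/w2.png

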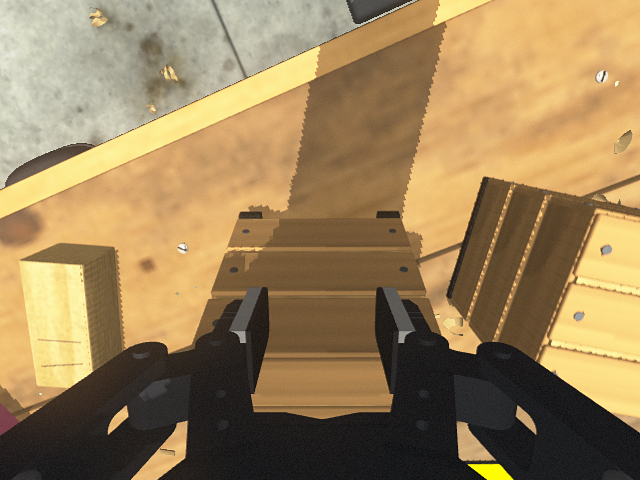

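The crate is tilting evenly: its runners have moved up the image to (250,215) and (387,215). Continuing.

```bash
python3 -m pendant '[{"gripper":0,"slide":[-0.0055,0,-0.002],"yaw":0},{"gripper":0,"slide":[-0.0055,0,-0.0018],"yaw":0},{"gripper":0,"slide":[-0.0056,0,-0.0016],"yaw":0},{"gripper":0,"slide":[-0.0057,0,-0.0014],"yaw":0},{"gripper":0,"slide":[-0.0057,0,-0.001],"yaw":0},{"gripper":0,"slide":[-0.0057,0,-0.0008],"yaw":0}]'
python3 -m pendant '[{"gripper":0,"slide":[-0.0057,0,-0.0006],"yaw":0},{"gripper":0,"slide":[-0.0058,0,-0.0004],"yaw":0},{"gripper":0,"slide":[-0.0058,0,0],"yaw":0},{"gripper":0,"slide":[-0.0058,0,0],"yaw":0},{"gripper":0,"slide":[-0.0058,0,0],"yaw":0},{"gripper":0,"slide":[-0.0058,0,0],"yaw":0}]'
python3 -m pendant '[{"gripper":0,"slide":[0,0,0],"yaw":0},{"gripper":0,"slide":[0,0,0],"yaw":0},{"gripper":0,"slide":[0,0,0],"yaw":0}]'
python3 - <<'E'
from h import *
st()
im=bot.read_camera("wrist");cv2.imwrite("pics/w3.png",im);im2=bot.read_camera("side")
cv2.imwrite("pics/w3.png",np.hstack([cv2.resize(im,(400,300)),cv2.resize(im2[160:310,250:450],(400,300))]))
E
```

```text
time_s: 4.9
position: [447.9, -376.0, 129.8]
tool_rot: [0.61, 3.081, -0.0]
force: [-0.5, 0.2, -0.1]
finger_gap: 0.499
time_s: 5.5
position: [479.7, -389.2, 130.7]
tool_rot: [-0.61, -3.082, -0.0]
force: [0.1, -0.1, -0.0]
finger_gap: 0.5
time_s: 5.8
position: [479.0, -388.9, 130.7]
tool_rot: [-0.61, -3.081, -0.0]
force: [-0.3, -0.7, -0.2]
finger_gap: 0.5
t 5.8 pos [ 479.  -388.9  130.7] xang 157.6 F [-0.3 -0.7 -0.2] gap 0.5 q [ 0.84  0.44 -0.28  1.75  0.15  0.97  1.68]
```

View pics/w3.png

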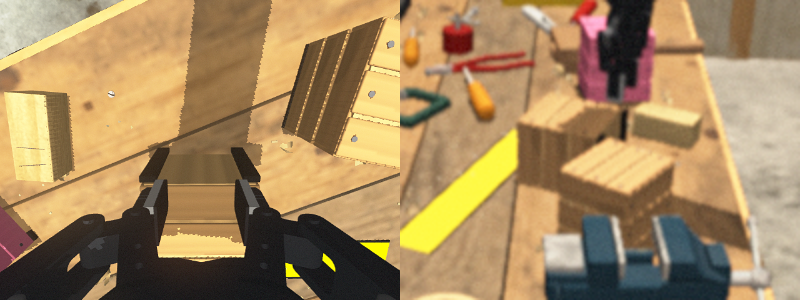

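The right crate has tipped over cleanly, and I can't see any red on its underside at (205,165). I'll back off, check its underside, then go behind the left crate.

```bash
python3 -m pendant '[{"gripper":0,"slide":[0,0,-0.03],"yaw":0},{"gripper":0,"slide":[0.02,0,-0.03],"yaw":0},{"gripper":0,"slide":[0.036,0,0],"yaw":0},{"gripper":0,"slide":[0.036,0,0],"yaw":0},{"gripper":0,"slide":[0.036,0,0],"yaw":0},{"gripper":0,"slide":[0,0,0],"yaw":0}]'
python3 - <<'E'
from h import *
st()
def red(n):
    im=bot.read_camera(n);h=cv2.cvtColor(im,cv2.COLOR_BGR2HSV)
    m=cv2.inRange(h,(0,150,60),(6,255,255))|cv2.inRange(h,(172,150,60),(180,255,255))
    print(n,[(cv2.contourArea(c),cv2.boundingRect(c)) for c in cv2.findContours(m,0,2)[0] if cv2.contourArea(c)>30]);return im
im=red("wrist");cv2.imwrite("pics/w4.png",im)
E
python3 -m pendant '[{"gripper":0,"slide":[0,0.04,0],"yaw":0},{"gripper":0,"slide":[0,0.04,0],"yaw":0},{"gripper":0,"slide":[0,0.044,0],"yaw":0},{"gripper":0,"slide":[0,0.044,0],"yaw":0},{"gripper":0,"slide":[0,0,0],"yaw":0.104},{"gripper":0,"slide":[0,0,0],"yaw":0.104},{"gripper":0,"slide":[0,0,0],"yaw":0}]'
python3 -c "
from h import *
go(425,-186,96)"
```

```text
time_s: 6.5
position: [354.7, -338.3, 189.3]
tool_rot: [-0.614, -3.074, -0.002]
force: [-0.1, -0.3, -0.0]
finger_gap: 0.505
t 6.5 pos [ 354.7 -338.3  189.3] xang 157.4 F [-0.1 -0.3 -0. ] gap 0.5 q [ 0.95  0.15 -0.3   2.    0.05  1.01  1.81]
wrist []
time_s: 7.25
position: [426.7, -184.4, 191.4]
tool_rot: [0.923, 3.001, 0.001]
force: [-0.5, 0.3, -0.1]
finger_gap: 0.5
t 7.25 pos [ 426.7 -184.4  191.4] xang 145.8 F [-0.5  0.3 -0.1] gap 0.5 q [ 0.74  0.1  -0.43  2.05  0.05  1.    1.25]
need slide [ 0.6 -2.4 95.3]
```

View pics/w4.png

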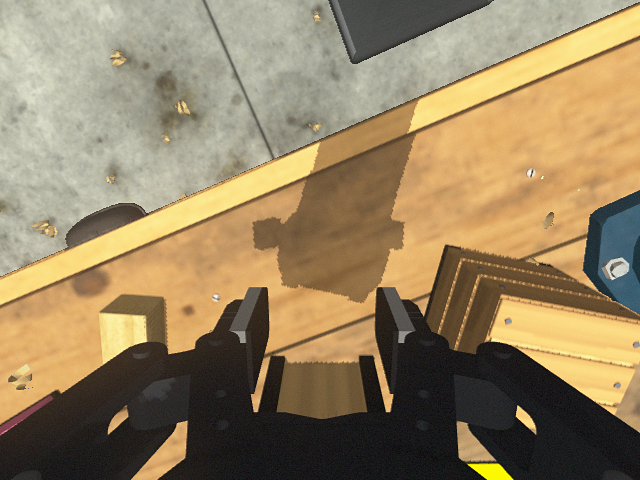

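The right crate's underside, visible at (320,385), is bare. So it is the plain one, and the left should be the stamped one. Now tipping the left crate the same way.

```bash
python3 -m pendant '[{"gripper":0,"slide":[0,-0.002,0.024],"yaw":0},{"gripper":0,"slide":[0,0,0.024],"yaw":0},{"gripper":0,"slide":[0,0,0.024],"yaw":0},{"gripper":0,"slide":[0,0,0.023],"yaw":0},{"gripper":0,"slide":[-0.005,0,0],"yaw":0},{"gripper":0,"slide":[-0.005,0,0],"yaw":0},{"gripper":0,"slide":[-0.004,0,0],"yaw":0},{"gripper":0,"slide":[-0.004,0,0],"yaw":0}]'
python3 -m pendant '[{"gripper":0,"slide":[-0.0045,0,-0.0038],"yaw":0},{"gripper":0,"slide":[-0.0045,0,-0.0036],"yaw":0},{"gripper":0,"slide":[-0.0046,0,-0.0034],"yaw":0},{"gripper":0,"slide":[-0.0048,0,-0.0033],"yaw":0},{"gripper":0,"slide":[-0.005,0,-0.003],"yaw":0},{"gripper":0,"slide":[-0.005,0,-0.0028],"yaw":0},{"gripper":0,"slide":[-0.0052,0,-0.0026],"yaw":0},{"gripper":0,"slide":[-0.0053,0,-0.0024],"yaw":0}]'
python3 - <<'E'
from h import *
st()
im=bot.read_camera("wrist");cv2.imwrite("pics/w5.png",im)
E
```

```text
time_s: 8.05
position: [440.6, -197.6, 97.3]
tool_rot: [0.925, 2.999, -0.001]
force: [0.0, -0.2, 0.6]
finger_gap: 0.5
time_s: 8.85
position: [471.5, -218.8, 121.2]
tool_rot: [0.926, 3.001, 0.0]
force: [-0.9, 0.9, 2.6]
finger_gap: 0.498
t 8.85 pos [ 471.5 -218.8  121.2] xang 145.7 F [-0.9  0.9  2.6] gap 0.5 q [ 0.71  0.3  -0.4   1.99  0.15  0.88  1.2 ]
```

View pics/w5.png

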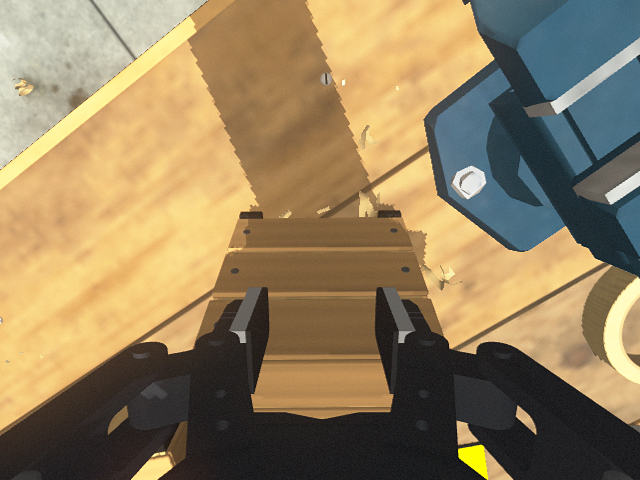

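The left crate tilts in just the same way, with its runners at (250,215) and (388,215) and the vise well clear. Finishing the tip.

```bash
python3 -m pendant '[{"gripper":0,"slide":[-0.0055,0,-0.002],"yaw":0},{"gripper":0,"slide":[-0.0055,0,-0.0018],"yaw":0},{"gripper":0,"slide":[-0.0056,0,-0.0016],"yaw":0},{"gripper":0,"slide":[-0.0057,0,-0.0014],"yaw":0},{"gripper":0,"slide":[-0.0057,0,-0.001],"yaw":0},{"gripper":0,"slide":[-0.0057,0,-0.0008],"yaw":0}]'
python3 -m pendant '[{"gripper":0,"slide":[-0.0057,0,-0.0006],"yaw":0},{"gripper":0,"slide":[-0.0058,0,-0.0004],"yaw":0},{"gripper":0,"slide":[-0.0058,0,0],"yaw":0},{"gripper":0,"slide":[-0.0058,0,0],"yaw":0},{"gripper":0,"slide":[-0.0058,0,0],"yaw":0},{"gripper":0,"slide":[-0.0058,0,0],"yaw":0}]'
python3 -m pendant '[{"gripper":0,"slide":[0,0,-0.03],"yaw":0},{"gripper":0,"slide":[0.02,0,-0.03],"yaw":0},{"gripper":0,"slide":[0.04,0,0],"yaw":0},{"gripper":0,"slide":[0.04,0,0],"yaw":0},{"gripper":0,"slide":[0.04,0,0],"yaw":0},{"gripper":0,"slide":[0.02,0,0],"yaw":0},{"gripper":0,"slide":[0,0,0],"yaw":0}]'
python3 - <<'E'
from h import *
st()
im=bot.read_camera("wrist");t=bot.read_camera("top");cv2.imwrite("pics/t6raw.png",t)
h=cv2.cvtColor(im,cv2.COLOR_BGR2HSV)
m=cv2.inRange(h,(0,150,60),(6,255,255))|cv2.inRange(h,(172,150,60),(180,255,255))
print([(cv2.contourArea(c),cv2.boundingRect(c)) for c in cv2.findContours(m,0,2)[0] if cv2.contourArea(c)>30])
cv2.imwrite("pics/v6.png",np.hstack([cv2.resize(im,(400,300)),cv2.resize(t[160:310,230:430],(400,300))]))
E
```

```text
time_s: 9.5
position: [499.1, -238.2, 129.2]
tool_rot: [0.927, 3.001, -0.0]
force: [0.5, -0.2, -0.1]
finger_gap: 0.497
time_s: 10.1
position: [527.7, -257.5, 130.2]
tool_rot: [-0.927, -3.002, -0.0]
force: [0.6, -0.1, 0.9]
finger_gap: 0.496
time_s: 10.8
position: [392.6, -165.6, 189.9]
tool_rot: [-0.924, -3.0, 0.002]
force: [0.2, -0.2, -0.3]
finger_gap: 0.501
t 10.8 pos [ 392.6 -165.6  189.9] xang 145.8 F [ 0.2 -0.2 -0.3] gap 0.5 q [ 0.75  0.02 -0.45  2.13  0.01  0.99  1.27]
[(1742.0, (284, 386, 77, 33))]
```

View pics/v6.png

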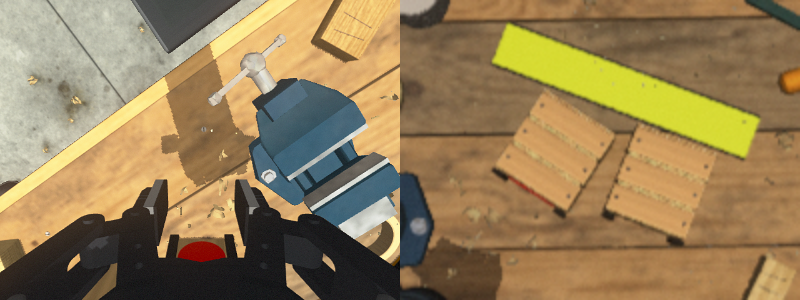

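The left crate shows the red stamp (wrist view, (203,252)), so it is the stamped one. Now I'll measure where both crates lie.

```bash
cat >> h.py <<'E'
L=np.array([661.,-377.]);a=np.radians(-21.4);P=np.array([np.cos(a),np.sin(a)]);Q=np.array([-P[1],P[0]])
def crates(t,y0=190):
    h=cv2.cvtColor(t,cv2.COLOR_BGR2HSV);m=cv2.inRange(h,(8,60,185),(24,160,255));m[:y0]=0
    m=cv2.morphologyEx(m,cv2.MORPH_CLOSE,np.ones((3,3)));m=cv2.morphologyEx(m,cv2.MORPH_OPEN,np.ones((5,5)))
    for c in cv2.findContours(m,0,2)[0]:
        if cv2.contourArea(c)>700:
            b=cv2.boxPoints(cv2.minAreaRect(c));w=ray("top",b,90)[:,:2];e=[w[1]-w[0],w[2]-w[1]];k=w.mean(0)
            print("px",b.mean(0).round(),"world",k.round(),"line",round((k-L)@P,1),round((k-L)@Q,1),[round(np.linalg.norm(x)) for x in e],[round(np.degrees(np.arctan2(x[1],x[0])),1) for x in e],"corners line",[( round((x-L)@P),round((x-L)@Q)) for x in w])
E
python3 -c "
from h import *
crates(cv2.imread('pics/t6raw.png'))"
```

```text
px [402. 344.] world [ 323. -504.] line -268.0 -241.9 [617, 16] [np.float64(-90.0), np.float64(178.2)] corners line [(-373, 48), (-148, -526), (-163, -532), (-388, 42)]
px [360. 250.] world [ 541. -414.] line -98.3 -77.9 [106, 99] [np.float64(-21.5), np.float64(-111.6)] corners line [(-152, -28), (-45, -28), (-45, -128), (-152, -127)]
px [307. 235.] world [ 579. -290.] line -108.2 51.4 [105, 98] [np.float64(-33.8), np.float64(-124.3)] corners line [(-149, 110), (-46, 88), (-68, -8), (-170, 15)]
```

Both crates lie short of the line. The plain one is at about (-101,-78) in the line frame and the stamped one at about (-110,52). I'll square the gripper to the line, narrow the fingers to fit between the runners, and push along line x at z≈40.

```bash
python3 -m pendant '[{"gripper":-0.3,"slide":[0,0,0],"yaw":-0.112},{"gripper":-0.3,"slide":[0,0,0],"yaw":-0.112},{"gripper":-0.3,"slide":[-0.04,0,0],"yaw":0},{"gripper":-0.3,"slide":[-0.04,0,0],"yaw":0},{"gripper":-0.3,"slide":[-0.041,0,0],"yaw":0},{"gripper":-0.3,"slide":[0,-0.038,0],"yaw":0},{"gripper":-0.3,"slide":[0,0,0],"yaw":0}]'
python3 -c "
from h import *
go(492,-246,40)"
```

```text
time_s: 11.6
position: [493.7, -254.1, 189.4]
tool_rot: [-0.598, -3.083, 0.004]
force: [-1.2, -0.9, -1.1]
finger_gap: 0.35
t 11.6 pos [ 493.7 -254.1  189.4] xang 158.0 F [-1.2 -0.9 -1.1] gap 0.35 q [ 0.76  0.28 -0.41  1.85  0.13  1.04  1.48]
need slide [  4.6   7.3 149.4]
```

```bash
python3 -m pendant '[{"gripper":-0.3,"slide":[0.0046,0.0073,0.02],"yaw":-0.01},{"gripper":-0.3,"slide":[0,0,0.03],"yaw":0},{"gripper":-0.3,"slide":[0,0,0.03],"yaw":0},{"gripper":-0.3,"slide":[0,0,0.03],"yaw":0},{"gripper":-0.3,"slide":[0,0,0.025],"yaw":0},{"gripper":-0.3,"slide":[0,0,0.014],"yaw":0}]'
python3 -m pendant '[{"gripper":-0.3,"slide":[-0.008,0,0],"yaw":0},{"gripper":-0.3,"slide":[-0.008,0,0],"yaw":0},{"gripper":-0.3,"slide":[-0.008,0,0],"yaw":0},{"gripper":-0.3,"slide":[-0.006,0,0],"yaw":0},{"gripper":-0.3,"slide":[-0.006,0,0],"yaw":0},{"gripper":-0.3,"slide":[-0.006,0,0],"yaw":0},{"gripper":-0.3,"slide":[-0.006,0,0],"yaw":0},{"gripper":-0.3,"slide":[-0.006,0,0],"yaw":0}]'
python3 -m pendant '[{"gripper":-0.3,"slide":[-0.006,0,0],"yaw":0},{"gripper":-0.3,"slide":[-0.006,0,0],"yaw":0},{"gripper":-0.3,"slide":[-0.006,0,0],"yaw":0},{"gripper":-0.3,"slide":[-0.006,0,0],"yaw":0},{"gripper":-0.3,"slide":[-0.006,0,0],"yaw":0}]'
python3 - <<'E'
from h import *
s,M=st();p=s["position"][:2];print("tcp line",(p-L)@P,(p-L)@Q)
t=bot.read_camera("top");w=bot.read_camera("wrist");crates(t,180)
cv2.imwrite("pics/v7.png",np.hstack([cv2.resize(w,(400,300)),cv2.resize(t[160:310,230:430],(400,300))]))
E
```

```text
time_s: 12.2
position: [491.3, -238.4, 38.6]
tool_rot: [-0.571, -3.086, -0.001]
force: [-1.9, 0.3, -0.5]
finger_gap: 0.351
time_s: 13.0
position: [542.8, -257.8, 41.3]
tool_rot: [-0.57, -3.089, 0.0]
force: [-2.5, 0.1, 2.4]
finger_gap: 0.352
time_s: 13.5
position: [571.1, -267.9, 41.3]
tool_rot: [-0.569, -3.089, -0.001]
force: [-3.0, 1.8, 1.5]
finger_gap: 0.347
t 13.5 pos [ 571.1 -267.9   41.3] xang 159.1 F [-3.   1.8  1.5] gap 0.35 q [ 0.65  0.6  -0.36  1.75  0.27  0.84  1.38]
tcp line -123.50633358067061 68.79821457938843
px [416. 344.] world [ 323. -536.] line -256.7 -270.9 [555, 16] [np.float64(-90.0), np.float64(178.2)] corners line [(-350, -10), (-148, -526), (-163, -532), (-365, -16)]
px [360. 250.] world [ 541. -414.] line -98.3 -78.0 [106, 99] [np.float64(-21.5), np.float64(-111.6)] corners line [(-152, -29), (-45, -29), (-45, -128), (-152, -127)]
px [313. 212.] world [ 633. -304.] line -52.8 57.3 [105, 99] [np.float64(-24.1), np.float64(-114.7)] corners line [(-103, 109), (2, 104), (-3, 5), (-108, 11)]
```

View pics/v7.png

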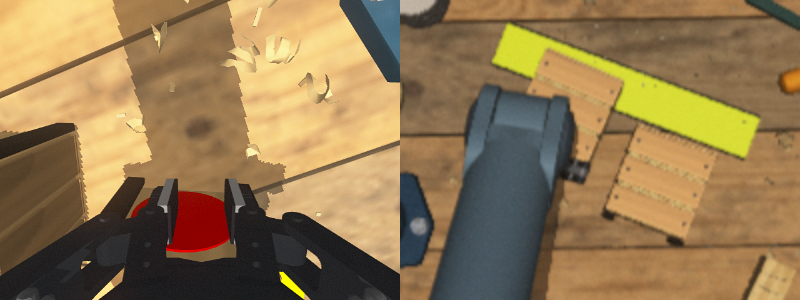

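The stamped crate slides well and has turned almost square, now about 57 mm short. The plain crate hasn't moved. I'll push the rest, then back off and check.

```bash
python3 -m pendant '[{"gripper":-0.3,"slide":[-0.007,0,0],"yaw":0},{"gripper":-0.3,"slide":[-0.007,0,0],"yaw":0},{"gripper":-0.3,"slide":[-0.007,0,0],"yaw":0},{"gripper":-0.3,"slide":[-0.007,0,0],"yaw":0},{"gripper":-0.3,"slide":[-0.007,0,0],"yaw":0},{"gripper":-0.3,"slide":[-0.006,0,0],"yaw":0},{"gripper":-0.3,"slide":[-0.006,0,0],"yaw":0},{"gripper":-0.3,"slide":[-0.005,0,0],"yaw":0}]'
python3 -m pendant '[{"gripper":-0.3,"slide":[-0.004,0,0],"yaw":0},{"gripper":-0.3,"slide":[0,0,0],"yaw":0},{"gripper":-0.3,"slide":[0,0,0],"yaw":0}]'
python3 -c "
from h import *
s,M=st();p=s['position'][:2];print('tcp line',(p-L)@P,(p-L)@Q)"
python3 -m pendant '[{"gripper":-0.3,"slide":[0.02,0,0],"yaw":0},{"gripper":-0.3,"slide":[0.04,0,0],"yaw":0},{"gripper":-0.3,"slide":[0.04,0,-0.02],"yaw":0},{"gripper":-0.3,"slide":[0.04,0,-0.03],"yaw":0},{"gripper":-0.3,"slide":[0.04,0,-0.03],"yaw":0},{"gripper":-0.3,"slide":[0.03,0,-0.03],"yaw":0},{"gripper":-0.3,"slide":[0.02,0,-0.03],"yaw":0},{"gripper":-0.3,"slide":[0,0,0],"yaw":0}]'
python3 - <<'E'
from h import *
st()
t=bot.read_camera("top");w=bot.read_camera("side");crates(t,170)
cv2.imwrite("pics/v8.png",np.hstack([cv2.resize(w[160:385,180:480],(400,300)),cv2.resize(t[130:340,140:440],(400,300))]))
E
```

```text
time_s: 14.4
position: [619.8, -287.0, 41.4]
tool_rot: [0.57, 3.089, -0.0]
force: [-3.9, 1.9, 3.5]
finger_gap: 0.351
time_s: 14.7
position: [624.2, -288.6, 41.5]
tool_rot: [0.569, 3.087, -0.0]
force: [0.2, 0.9, -0.4]
finger_gap: 0.352
t 14.7 pos [ 624.2 -288.6   41.5] xang 159.1 F [ 0.2  0.9 -0.4] gap 0.35 q [ 0.62  0.68 -0.34  1.6   0.27  0.9   1.39]
tcp line -66.49038337469396 68.9361408770386
time_s: 15.5
position: [409.2, -206.8, 185.2]
tool_rot: [0.569, 3.082, -0.007]
force: [0.2, -0.2, 0.6]
finger_gap: 0.349
t 15.5 pos [ 409.2 -206.8  185.2] xang 159.1 F [ 0.2 -0.2  0.6] gap 0.35 q [ 0.82  0.09 -0.46  2.07  0.05  0.98  1.54]
px [405. 344.] world [ 323. -513.] line -265.1 -249.5 [601, 16] [np.float64(-90.0), np.float64(178.2)] corners line [(-367, 33), (-148, -526), (-163, -532), (-382, 27)]
px [360. 250.] world [ 541. -414.] line -98.4 -78.0 [107, 99] [np.float64(-21.7), np.float64(-111.8)] corners line [(-151, -28), (-45, -29), (-45, -128), (-152, -127)]
px [322. 190.] world [ 684. -325.] line 2.1 56.5 [105, 99] [np.float64(-25.3), np.float64(-116.0)] corners line [(-46, 109), (58, 102), (50, 4), (-54, 11)]
```

View pics/v8.png

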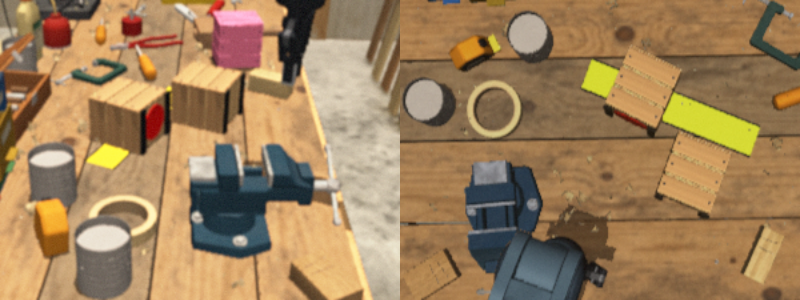

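The side and top views show the stamped crate (red stamp facing the robot) lying across the line with its middle within about 3 mm of it. The plain crate lies about 100 mm short. The arm is clear.

```bash
python3 -c "
from rig import bot
print(bot.job_done())"
```

```text
the job is handed in; nothing more can be done
None
```

I tipped both crates onto their far sides with the fingertips. Only then did I push the stamped one, which was the left crate, along the line's x until it lay over the dispatch line. I handed the job in at about 15.6 s.

**Final check (top camera):**

| Crate | Middle in line frame (mm) | Required | Yaw to the line |
|---|---|---|---|
| Stamped | about +2 across (-3 if the runners the mask missed are counted), +57 along | within ±28 across, ±150 along | about 4° |
| Plain | about -98 to -103 across, -78 along | below -80 across | about 0° |

- **Stamp:** the red stamp faces the robot on the pushed crate. No red was visible on the part of the plain crate's underside that the camera could see.
- **Bystanders and arm:** by eye, the offcuts, tins and tape measure look unmoved in the last picture; I did not measure them. The arm is clear of everything.
- **Forces:** the readings I saw stayed under about 6 N.
- **Mismatch:** the colour mask read the lying crates about 106 mm long instead of 116, because it misses the black runners and trims the edges. This shifts the estimated middles by up to about 5 mm, well inside the tolerance.

No check failed.

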